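Load the ferrule dispenser with a tipping chute

ROBOT

A 7-joint arm with a two-finger parallel gripper is mounted at the origin on the work surface. World frame = base frame: x ahead of the robot, y to its left, z up, the work surface at z = 0. Lengths are in m, angles in rad, forces in N, time in s.
With the tool pointing down it reaches from about 0.4 to 0.85 m from the base axis. Payload 4.5 kg.
Tool frame: the origin (TCP) lies midway between the tips of the shut fingers; the grasp point (between the pads) lies 19 mm behind it; z points along the fingers, y is the direction in which the jaws open and shut (so a half turn about z gives the same grasp; the last joint's range is limited). The gripper opens to 88 mm and grips with 3 to 60 N. Pads are 18 mm wide; open, the fingers measure 123 mm over their backs; the gripper's body (75 mm by 187 mm) begins 45 mm behind the grasp point.
Start: joints at [1.155, 0.689, -0.195, 1.565, 0.157, 0.902, -0.215], TCP at [0.272, -0.563, 0.219] pointing down, gripper open.
Joint ranges: [-3.01, 3.01], [-0.46, 2.08], [-1.47, 1.51], [0.13, 2.56], [-1, 4.14], [0.04, 2.09], [-2.66, 2.66]. Speed limits (rad/s): [2.57, 2.57, 3.14, 3.14, 3.14, 3.14, 3.14].

INTERFACE

Orientations are given as a unit quaternion [x, y, z, w].
In Python, from plant import get_state, snapshot, finish_job, find_in gives the robot as it stands.
- The arm moves only by the shell command python3 -m creep 'ROWS' [OPENING] [FORCE]. ROWS is JSON, one flat list of numbers, 6 for each row, row after row: the shift along the tool's x, y, z in mm, then the turn, a rotation vector about the tool's x, y, z in degrees. In form: [tx, ty, tz, wx, wy, wz, tx, ty, tz, wx, wy, wz, ...]. A call has 1 to 5 rows; each row shifts and turns the pose as measured when the row begins, along the tool's axes as they then stand; what a row does not reach is not made up. A row lasts 1/12 s, in which the tool goes at most 41.7 mm and 7.16 degrees, less where a joint would pass 70% of its speed; a pose out of reach is approached as far as the arm can. A call is refused whole if a number of a shift passes 41.7 or a number of a turn 7.16, either way. A call with a gripper value outside its range is refused whole. OPENING is the finger opening in mm, from 0 to 88.1, set as the call begins (- or left out, the last holds). The fingers move at their own pace and stop on an object; FORCE is the grip in N (left out, the last holds). Time passes only in rows, so rows that do not move let the fingers close. It gives the time, the measured TCP pose, the force and the opening at its end, in the units of the state.
- get_state(): the state, without advancing time (a new reading comes with each control period).
- snapshot(name): name is "scene" or "side" or "wrist"; returns a dict with "color" (420x560x3 uint8, red, green, blue), "intrinsics" (3x3 intrinsics, pixels), "extrinsics" (4x4, takes a point from world to camera coordinates). Camera axes: x right, y down, z forward; pixel columns grow to the right and rows downward; lengths in m; the calibration is good to about 2 mm. The wrist camera is an equidistant fisheye: a pixel r from the principal point sees the ray r / f radians off the axis. A picture is of the moment at which its call begins. There is no depth.
- finish_job(): hands the job in, once; it reports no verdict.
Trained networks look in the newest picture that a camera, given by its name, has taken for a name from the list of things; names that differ only in an ending like _2 or _b are one class to them, and where a whole thing is asked for, a point or a joint stands for the part that bears it (a point fixed in the world has none). Each returns a list of dicts, best first, with "score" (0 to 1); they miss things now and then, are a little off and sometimes report something else, mostly with a low value. They report only what shows in the picture. A call takes as long as a camera call. They do not tell look-alikes from the thing itself.
- find_in(thing, camera): "xy" ([column, row] in pixels, amid what is visible of it).
The state is a dict: "clock": time; "q": joint angles; "qd": joint speeds; "joint_torque": joint torques, N m; "tool_pos": TCP position; "eef_rot": TCP orientation; "contact_force": force on the tool from outside, world axes, zero at the start; "moment": the same for the moment, N m; "opening": opening from 0.0 (shut) to 1.0 (fully open).
Only numpy, scipy, OpenCV 4.12 (cv2) and the standard library are available. Lean on these libraries where they do the work, as an engineer would, in place of code of your own. Each camera call takes 0.05 s, during which the arm holds its last target.

TASK

Load the four brass ferrules from the wooden chute into the dispenser: pick up the chute by its handle, press the dispenser's sprung filler neck down with the underside of the chute's nose before any ferrule leaves it, gently and without ramming the neck against its stop, and keep it down while you tip the chute so that all four slide into the magazine below the shutter. Then set the empty chute flat on the bench and leave everything else where it stands.

Things in the scene. Friction and masses are not known exactly. Their poses are not given: they have to be found in the camera images.
- chute_grip (a point): Pale wooden chute standing flat: an open-topped straight channel with a block handle bridging it. Point: centre of the handle block, 56 mm above the chute's flat underside; x along the channel to its open nose, z up. Block: 20 mm along x, 34 mm along y, from 38 to 76 mm above the underside; grip from above, fingers closing along x. Chute about 0.22 kg empty.
- chute_nose (a point): Underside of the chute at its open nose tip, mid-width: 80 mm ahead (+x) of chute_grip and 56 mm below it; same axes. Channel: 150 mm long (closed rear end at x = -70 mm from chute_grip), 26 mm wide inside, 34 outside, floor 4 mm thick, walls up to 28 mm above the underside. Foot plate 64 mm wide, 4 mm thick, level with the underside, from x = -70 to -8 mm.
- stand_top (a point): Ferrule dispenser, fixed: 120 mm square green foot, on it a magazine 74 mm square with see-through sides, on top a square steel filler neck. Point: on the upright centre line, 30 mm above the bench; axes are the dispenser's, z up. Magazine inside: 62 x 62 mm, floor 6 to 46 mm above this point, shutter 97 mm above the floor. Flat shutter pockets jut out to 82 mm along +x and -x.
- rim_low (a point): Centre of the neck's mouth at the LOWEST height its rim can have, 153 mm above stand_top, same axes; it does not follow the rim. The magazine is clamped at a height that differs each time: the rim stands 0 to 40 mm above this point; find it by touch. Mouth 50 x 50 mm inside, sides along x and y; flat rim 10 mm wide (70 x 70 mm outside). The pockets' tops are 42 mm below the rim.
- neck_axis (a point): Point at bench height under the middle of the neck. The neck is sprung: it starts to sink at about 2.5 N, takes 0.35 N more per mm and meets a hard stop after 12 mm (7 N); over 12 N damages it. Sinking it parts the shutter's two leaves along +x and -x, each 3.75 mm per mm; ferrules pass freely when it is 6 mm or more down. Let go, it rises and the shutter closes.
- ferrule0_center (a point): Brass ferrule, a plain short cylinder 20 mm across and 16 mm tall, 18 g, standing loose in the chute at the start; this point is its centre, z along its axis. The first in line from the chute's closed rear end; the others follow 24 mm apart towards the nose. They slide when the chute is tilted 13 to 21 degrees; 35 to 40 empties it.
- ferrule1_center (a point): Brass ferrule, a plain short cylinder 20 mm across and 16 mm tall, 18 g, standing loose in the chute at the start; this point is its centre, z along its axis. The four are alike.
- ferrule2_center (a point): Brass ferrule, a plain short cylinder 20 mm across and 16 mm tall, 18 g, standing loose in the chute at the start; this point is its centre, z along its axis. The four are alike.
- ferrule3_center (a point): Brass ferrule, a plain short cylinder 20 mm across and 16 mm tall, 18 g, standing loose in the chute at the start; this point is its centre, z along its axis. The four are alike.
- mallet: Bystander: turner's mallet, dark wooden head 62 mm across, 215 mm long, lying; origin under its middle.
- oil: Bystander: amber oil bottle with a black cap, 60 mm across, 140 mm tall; origin at the centre of its underside.
- sander: Bystander: cork sanding block, 70 x 45 x 30 mm; origin at the centre of its underside.
- blank: Bystander: square light-wood turning blank, 45 x 45 x 90 mm, standing; origin at the centre of its underside.
- bowl: Bystander: turned dark wooden bowl, 110 mm across, 50 mm tall; origin at the centre of its underside.
- bobbin: Bystander: small turned bobbin, 40 mm across, 58 mm tall, standing; origin at the centre of its underside.
Things that resemble listed ones, but are neither listed nor needed, are in the scene too. Leave any purple look-alike of the part that bears chute_grip alone. Leave any pink look-alike of the part that bears stand_top alone.

How it is judged:
On the way, in this order (a step that is already met when the one before it is completed fails the run):
1. the chute's nose presses on the neck, with all four ferrules still in the chute (contact force between chute and stand above 1.5 N and x of ferrule0_center in the frame of chute_grip between -0.07 and 0.08 m and y of ferrule0_center in the frame of chute_grip between -0.016 and 0.016 m and z of ferrule0_center in the frame of chute_grip between -0.056 and -0.025 m and x of ferrule1_center in the frame of chute_grip between -0.07 and 0.08 m and y of ferrule1_center in the frame of chute_grip between -0.016 and 0.016 m and z of ferrule1_center in the frame of chute_grip between -0.056 and -0.025 m and x of ferrule2_center in the frame of chute_grip between -0.07 and 0.08 m and y of ferrule2_center in the frame of chute_grip between -0.016 and 0.016 m and z of ferrule2_center in the frame of chute_grip between -0.056 and -0.025 m and x of ferrule3_center in the frame of chute_grip between -0.07 and 0.08 m and y of ferrule3_center in the frame of chute_grip between -0.016 and 0.016 m and z of ferrule3_center in the frame of chute_grip between -0.056 and -0.025 m), for 0.2 s.
2. all four ferrules are in the magazine, below the shutter, with the chute's nose still on the neck (contact force between chute and stand above 0.5 N and x of ferrule0_center in the frame of stand_top between -0.033 and 0.033 m and y of ferrule0_center in the frame of stand_top between -0.033 and 0.033 m and z of ferrule0_center in the frame of stand_top between 0.005 and 0.107 m and x of ferrule1_center in the frame of stand_top between -0.033 and 0.033 m and y of ferrule1_center in the frame of stand_top between -0.033 and 0.033 m and z of ferrule1_center in the frame of stand_top between 0.005 and 0.107 m and x of ferrule2_center in the frame of stand_top between -0.033 and 0.033 m and y of ferrule2_center in the frame of stand_top between -0.033 and 0.033 m and z of ferrule2_center in the frame of stand_top between 0.005 and 0.107 m and x of ferrule3_center in the frame of stand_top between -0.033 and 0.033 m and y of ferrule3_center in the frame of stand_top between -0.033 and 0.033 m and z of ferrule3_center in the frame of stand_top between 0.005 and 0.107 m), for 0.1 s.
At the end, for the whole second after the job is handed in: All four ferrules lie inside the magazine, below the shutter; the chute stands flat on the bench (handle centre 50 to 62 mm above it, tilted less than 0.09 rad), released and at rest (x of ferrule0_center in the frame of stand_top between -0.033 and 0.033 m and y of ferrule0_center in the frame of stand_top between -0.033 and 0.033 m and z of ferrule0_center in the frame of stand_top between 0.005 and 0.107 m and x of ferrule1_center in the frame of stand_top between -0.033 and 0.033 m and y of ferrule1_center in the frame of stand_top between -0.033 and 0.033 m and z of ferrule1_center in the frame of stand_top between 0.005 and 0.107 m and x of ferrule2_center in the frame of stand_top between -0.033 and 0.033 m and y of ferrule2_center in the frame of stand_top between -0.033 and 0.033 m and z of ferrule2_center in the frame of stand_top between 0.005 and 0.107 m and x of ferrule3_center in the frame of stand_top between -0.033 and 0.033 m and y of ferrule3_center in the frame of stand_top between -0.033 and 0.033 m and z of ferrule3_center in the frame of stand_top between 0.005 and 0.107 m and height (world z) of chute_grip between 0.05 and 0.062 m and angle between chute_grip's own z axis and vertical below 0.09 rad and linear speed of chute below 0.02 m/s); the robot touches nothing.
It fails at once if the chute presses on the dispenser with more than 12 N (ramming the neck against its stop) (contact force between chute and stand above 12 N).
It fails at once if the robot itself pushes the dispenser with more than 15 N (contact force between the arm and stand above 15 N).
It fails at once if a bystander is moved by more than 30 mm (distance of any of mallet, oil, sander, blank, bowl, bobbin from where it was at the start of the episode above 0.03 m).
It also fails if it takes over 69 s, if anything falls off the work surface, if the arm or the gripper's body presses on something with over 40 N, if the wrist force passes 120 N, or if a joint passes its speed limit or range.

## Working session

There is one attempt and no reset: what is moved stays moved. The work goes in short steps, Python scripts to look and compute and a shell command to move; the robot and the scene stay as the last step left them, time stands still between calls to the robot, and variables do not carry over. Pictures are saved under pics/ and viewed, and the job is handed in when it is done.

```bash
ls; mkdir -p pics
cat > h.py <<'E'
import numpy as np, cv2
from plant import get_state, snapshot, finish_job, find_in
from scipy.spatial.transform import Rotation as R
def snap(n,f=None):
    s=snapshot(n)
    if f: cv2.imwrite('pics/'+f,s['color'][:,:,::-1])
    np.savez('last_'+n+'.npz',**s)
    return s
def ray(s,uv):
    K=np.array(s['intrinsics']);E=np.array(s['extrinsics'])
    d=np.linalg.inv(K)@np.array([uv[0],uv[1],1.]);
    return -E[:3,:3].T@E[:3,3], E[:3,:3].T@d
def onz(s,uv,z):
    o,d=ray(s,uv);return o+d*(z-o[2])/d[2]
def proj(s,p):
    K=np.array(s['intrinsics']);E=np.array(s['extrinsics'])
    c=E[:3,:3]@np.array(p)+E[:3,3];u=K@c;return u[:2]/u[2]
def tri(s1,a,s2,b):
    o1,d1=ray(s1,a);o2,d2=ray(s2,b);d1/=np.linalg.norm(d1);d2/=np.linalg.norm(d2)
    A=np.stack([d1,-d2],1);t=np.linalg.lstsq(A,o2-o1,rcond=None)[0]
    p,q=o1+t[0]*d1,o2+t[1]*d2;return (p+q)/2,np.linalg.norm(p-q)
E
python3 - <<'E'
from h import *
for n in ['scene','side','wrist']:
    s=snap(n,n+'0.png')
    print(n,np.round(np.array(s['intrinsics']),1).tolist(),np.round(np.array(s['extrinsics']),3).tolist())
    for t in ['chute_grip','chute_nose','stand_top','rim_low','neck_axis','ferrule0_center','mallet','oil','sander','blank','bowl','bobbin']:
        print(t,[(np.round(r['xy']).tolist(),round(r['score'],2)) for r in find_in(t,n)][:5])
print(get_state())
E
```

```text
pics
scene [[494.0, 0.0, 285.3], [0.0, 494.0, 212.4], [0.0, 0.0, 1.0]] [[-0.265, 0.964, -0.013, 0.119], [0.537, 0.136, -0.833, -0.172], [-0.801, -0.227, -0.554, 1.763], [0.0, 0.0, 0.0, 1.0]]
chute_grip [([334.0, 256.0], 0.79), ([309.0, 312.0], 0.58)]
chute_nose [([308.0, 314.0], 0.66), ([335.0, 257.0], 0.61)]
stand_top [([195.0, 154.0], 0.81), ([203.0, 212.0], 0.55)]
rim_low [([205.0, 210.0], 0.69), ([195.0, 151.0], 0.69)]
neck_axis [([201.0, 209.0], 0.7), ([198.0, 152.0], 0.64)]
ferrule0_center []
mallet []
oil [([418.0, 296.0], 0.76), ([117.0, 257.0], 0.52)]
sander [([284.0, 234.0], 0.73)]
blank [([256.0, 280.0], 0.69), ([464.0, 220.0], 0.39)]
bowl [([119.0, 255.0], 0.85), ([462.0, 221.0], 0.28)]
bobbin [([276.0, 260.0], 0.64), ([462.0, 222.0], 0.62)]
side [[522.7, 0.0, 273.5], [0.0, 522.7, 215.0], [0.0, 0.0, 1.0]] [[-0.736, -0.677, -0.013, 0.4], [-0.4, 0.45, -0.799, 0.266], [0.547, -0.582, -0.602, 1.38], [0.0, 0.0, 0.0, 1.0]]
chute_grip [([243.0, 253.0], 0.86), ([306.0, 153.0], 0.7), ([201.0, 223.0], 0.66)]
chute_nose [([240.0, 253.0], 0.95), ([197.0, 219.0], 0.79)]
stand_top [([3
[... 762 characters left out ...]

bobbin []
{'clock': 1.95, 'q': array([ 1.15480201,  0.68912327, -0.19458175,  1.56528429,  0.15728014,
        0.90248819, -0.21507983]), 'qd': array([ 0.00031596,  0.00165315,  0.00018186,  0.00078557, -0.00072526,
        0.00018915, -0.00038308]), 'joint_torque': array([ 1.69418740e-04, -5.27487123e+01, -1.26712393e+00, -1.53743613e+01,
       -5.19144000e-02, -6.81031379e-04,  3.27516659e-05]), 'tool_pos': array([ 0.27177213, -0.56285554,  0.21863191]), 'eef_rot': array([9.74815462e-01, 2.23013036e-01, 1.83622730e-05, 3.46207577e-05]), 'contact_force': array([ 0.71311031, -0.21020966, -0.41523353]), 'moment': array([-0.00194326,  0.03436779,  0.00461157]), 'opening': 1.0010162236084148}
```

View pics/scene0.png

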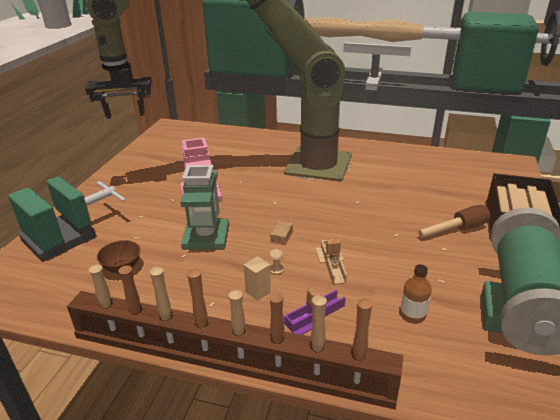

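View pics/side0.png

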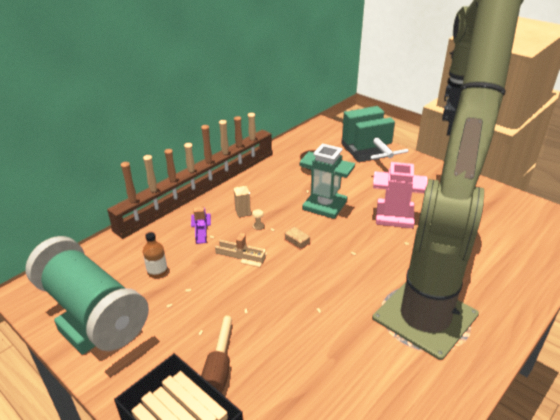

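View pics/wrist0.png

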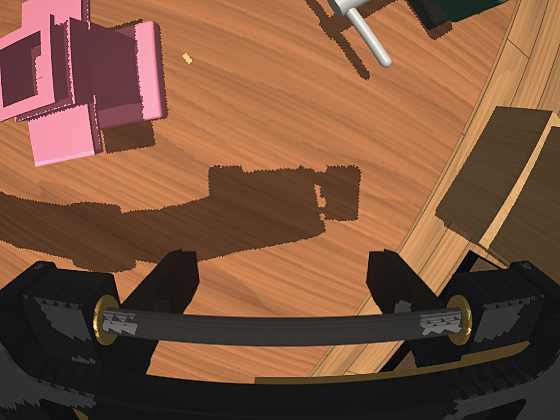

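Run:
```python
import cv2,numpy as np
a=cv2.imread('pics/scene0.png')[230:292,295:370]; b=cv2.imread('pics/side0.png')[225:275,205:280]
f=lambda i:cv2.resize(i,(400,330),interpolation=cv2.INTER_CUBIC)
c=cv2.imread('pics/scene0.png')[155:255,170:245];d=cv2.imread('pics/side0.png')[135:225,290:365]
g=lambda i:cv2.resize(i,(300,400))
cv2.imwrite('pics/c0.png',np.hstack([f(a),f(b)]));cv2.imwrite('pics/d0.png',np.hstack([g(c),g(d)]))
```

```text
(no output)
```

View pics/c0.png

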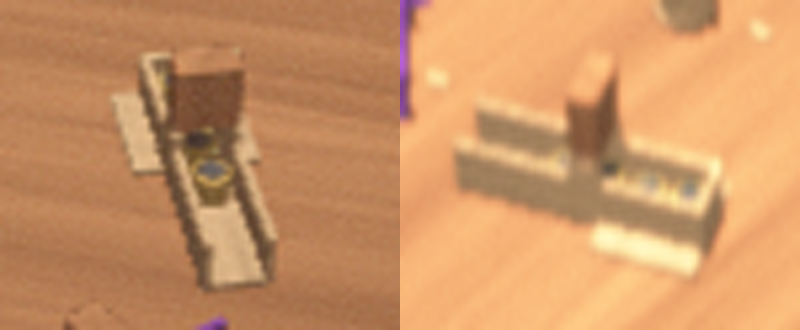

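View pics/d0.png

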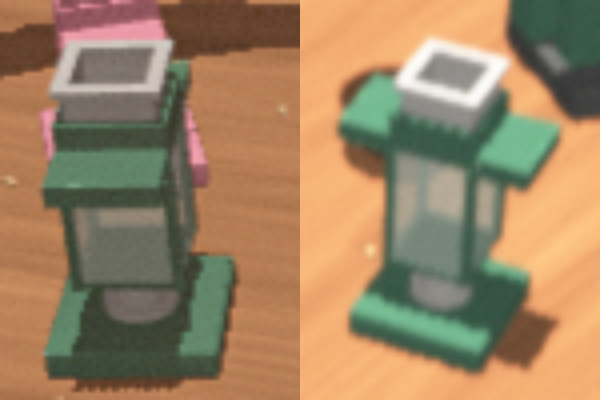

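```bash
cat > fit.py <<'E'
from h import *
from scipy.optimize import least_squares
sc=dict(np.load('last_scene.npz'));si=dict(np.load('last_side.npz'))
a=lambda x,y:np.array([295+x/5.333,230+y/5.323]); b=lambda x,y:np.array([205+(x-400)/5.333,225+y/6.6])
c=lambda x,y:np.array([170+x/4,155+y/4]); d=lambda x,y:np.array([290+(x-300)/4,135+y/4.444])
# chute: local about grip ground proj
# nose -> away: y left
C=[(sc,a(207,285),None,0.080,-.017,0),(sc,a(270,281),None,.080,.017,0),(sc,a(113,97),None,-.07,-.032,.004),(sc,a(135,172),None,-.008,-.032,.004),(sc,a(260,160),None,-.008,.032,.004),
 (sc,a(175,78),None,.01,-.017,.076),(sc,a(243,75),None,.01,.017,.076),
 (si,b(460,190),None,.08,.017,0),(si,b(592,238),None,-.008,.032,.004),(si,b(692,270),None,-.07,.032,.004),(si,b(458,140),None,.08,.017,.028)]
def pts(p,l):
    cc,ss=np.cos(p[2]),np.sin(p[2]);return [p[0]+cc*l[0]-ss*l[1],p[1]+ss*l[0]+cc*l[1],l[2]+(p[3] if len(p)>3 else 0)]
def res(p):return np.concatenate([proj(s,pts(p,l))-uv for s,uv,_,*l in C])
g=onz(sc,a(240,283),0);g2=onz(sc,a(150,57),.028);print(g,g2)
y0=np.arctan2(*(g-g2)[[1,0]])
r=least_squares(res,[*(g+g2)[:2]/2,y0],loss='soft_l1');print('chute',r.x,np.degrees(r.x[2]));print(np.round(r.fun.reshape(-1,2),1).tolist())
# stand
rs=[c(52,98),c(70,40),c(173,40),c(158,95)];rd=[d(395,78),d(430,38),d(510,62),d(470,110)]
p,e=tri(sc,np.mean(rs,0),si,np.mean(rd,0));print('rim',p,e)
z=p[2]
S=[(onz(sc,u,z)) for u in rs];print(np.round(S,3).tolist());S=[(onz(si,u,z)) for u in rd];print(np.round(S,3).tolist())
for q in [(45,378),(220,372),(235,258),(75,255)]: print(onz(sc,c(*q),0.03 if q[1]<300 else 0))
for q in [(350,328),(485,370)]: print(onz(si,d(*q),0))
E
python3 fit.py
```

```text
[0.60424784 0.18460393 0.        ] [0.47818512 0.11463879 0.028     ]
chute [0.53347949 0.15190274 0.41256465] 23.638213145146157
[[-0.9, 1.0], [0.6, 0.3], [-0.8, -0.7], [-0.4, -0.6], [-0.1, -0.8], [0.1, -1.2], [0.5, -2.0], [-0.8, -0.6], [-0.7, 0.3], [0.1, -0.1], [-1.2, -0.1]]
rim [ 0.50586544 -0.21740579  0.21059261] 0.0006418421181303878
[[0.552, -0.239, 0.211], [0.477, -0.261, 0.211], [0.46, -0.194, 0.211], [0.532, -0.175, 0.211]]
[[0.534, -0.182, 0.211], [0.549, -0.246, 0.211], [0.48, -0.26, 0.211], [0.463, -0.186, 0.211]]
[ 5.77446258e-01 -2.61795690e-01  1.11022302e-16]
[ 5.41157652e-01 -1.47247259e-01  1.11022302e-16]
[ 0.44840327 -0.1689897   0.03      ]
[ 0.47338765 -0.28303007  0.03      ]
[ 0.54874665 -0.15082336  0.        ]
[ 0.43173002 -0.18441064  0.        ]
```

Run:
```python
from h import *
sc=dict(np.load('last_scene.npz'));si=dict(np.load('last_side.npz'))
print(tri(sc,(195,146),si,(401,169)))
for n,a,b in [('sander',(283,233),(297,237)),('bobbin',(276,262),(258,219)),('blank',(257,279),(243,201)),('oil',(417,295),(154,257)),('bowl',(119,257),(307,156))]: print(n,tri(sc,a,si,b))
f=lambda i:cv2.resize(i,None,fx=5,fy=5,interpolation=cv2.INTER_CUBIC)
cv2.imwrite('pics/e0.png',np.hstack([f(cv2.imread('pics/scene0.png')[130:210,165:235]),f(cv2.imread('pics/side0.png')[150:230,365:435])]))
```

```text
(array([ 0.3003407 , -0.32352525,  0.17775075]), np.float64(0.004214106635239654))
sander (array([ 0.4523337 , -0.00717741,  0.01552876]), np.float64(0.004208909975445608))
bobbin (array([0.59617169, 0.01580278, 0.02753371]), np.float64(0.0005355222870180072))
blank (array([ 0.68667882, -0.00594739,  0.04322273]), np.float64(0.002682734537373644))
oil (array([0.66569495, 0.36896531, 0.05826295]), np.float64(0.0019464935928690695))
bowl (array([ 0.70651736, -0.36411964,  0.05180714]), np.float64(0.0037065839822711935))
```

View pics/e0.png

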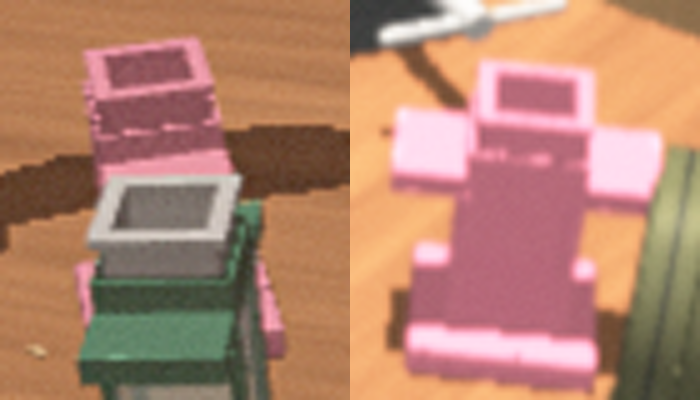

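```bash
python3 -m creep '[0,0,-40,0,0,0, 0,0,-40,0,0,0, 20,-2,-40,0,0,-2, 38,-3,-10,0,0,-4, 38,-3,0,0,0,-4]' 88; python3 -m creep '[38,-3,0,0,0,-4, 38,-3,0,0,0,-4, 38,-3,0,0,0,-4, 38,-3,0,0,0,-4, 38,-3,0,0,0,-4]'
```

```text
clock: 2.37
tool_pos: [0.3417, -0.5153, 0.3485]
eef_rot: [0.954, 0.3, -0.004, -0.002]
contact_force: [0.4, -0.7, -1.1]
opening: 0.999
clock: 2.78
tool_pos: [0.4756, -0.3726, 0.3506]
eef_rot: [0.885, 0.467, -0.003, 0.002]
contact_force: [0.4, -0.3, 0.5]
opening: 1.0
```

```bash
cat >> h.py <<'E'
def togo(pos,Rt):
    """pos world target TCP, Rt Rotation target -> shift in tool mm, rotvec in tool deg"""
    s=get_state();Rc=R.from_quat(s['eef_rot'])
    print('clock',round(s['clock'],2),'pos',np.round(s['tool_pos'],4),'F',np.round(s['contact_force'],2),'open',round(s['opening'],3),'q',np.round(s['q'],2))
    print('shift',np.round(Rc.inv().apply(np.array(pos)-s['tool_pos'])*1e3,1),'turn',np.round(np.degrees((Rc.inv()*Rt).as_rotvec()),2))
def rot(yaw,tilt=0):
    """tool with y along heading yaw (deg, chute x), nose-down tilt deg"""
    x=np.array([np.cos(np.radians(yaw)),np.sin(np.radians(yaw)),0]);z=np.array([0,0,1.]);y=np.cross(z,x)
    B=np.stack([y,x,-z],1)  # tool x = chute y, tool y = chute x, tool z=-chute z
    return R.from_rotvec(np.radians(tilt)*y)*R.from_matrix(B)
E
python3 - <<'E'
from h import *
togo([.5335,.152,.25],rot(23.6))
E
```

```text
clock 2.78 pos [ 0.4756 -0.3726  0.3506] F [ 0.4  -0.26  0.53] open 1.0 q [ 0.78  0.55 -0.36  1.43  0.2   1.2  -0.2 ]
shift [ 466.3 -248.5   97.2] turn [ -0.16   0.39 -57.98]
```

```bash
python3 -m creep '[38,-5,0,0,0,-4.2, 38,-5,0,0,0,-4.2, 38,-5,0,0,0,-4.2, 38,-5,0,0,0,-4.2, 38,-5,0,0,0,-4.2]'; python3 -m creep '[38,-5,0,0,0,-4.2, 38,-5,0,0,0,-4.2, 38,-5,0,0,0,-4.2, 38,-5,0,0,0,-4.2, 38,-5,0,0,0,-4.2]'
python3 - <<'E'
from h import *
togo([.5335,.152,.25],rot(23.6))
E
```

```text
clock: 3.2
tool_pos: [0.5398, -0.1829, 0.3491]
eef_rot: [0.779, 0.627, -0.002, 0.003]
contact_force: [0.7, 0.7, 0.5]
opening: 0.999
clock: 3.62
tool_pos: [0.5277, 0.017, 0.3481]
eef_rot: [0.644, 0.765, -0.001, 0.003]
contact_force: [0.4, -0.4, 0.4]
opening: 1.003
clock 3.62 pos [0.5277 0.017  0.3481] F [ 0.37 -0.43  0.36] open 1.003 q [ 0.26  0.46 -0.61  1.66  0.29  1.12 -0.26]
shift [132.8  28.3  97.3] turn [  0.12   0.39 -13.85]
```

```bash
python3 -m creep '[38,8,15,0,0,-3.5, 38,8,20,0,0,-3.5, 35,8,25,0,0,-3.5, 22,4,25,0,0,-3.3, 0,0,10,0,0,0]'
python3 - <<'E'
from h import *
togo([.5335,.152,.2],rot(23.6))
s=snap('wrist','w1.png')
E
```

```text
clock: 4.03
tool_pos: [0.521, 0.1623, 0.2582]
eef_rot: [0.536, 0.844, 0.006, 0.006]
contact_force: [-0.5, -0.1, -0.1]
opening: 0.996
clock 4.03 pos [0.521  0.1623 0.2582] F [-0.54 -0.07 -0.13] open 0.996 q [ 0.    0.58 -0.64  1.76  0.43  0.92 -0.38]
shift [-14.4   6.   58.4] turn [0.9  0.18 1.52]
```

View pics/w1.png

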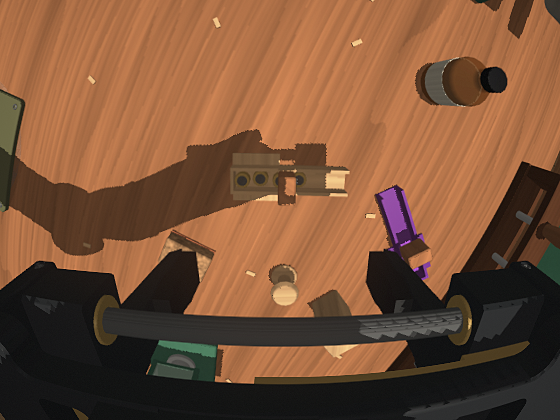

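Run:
```python
import cv2
i=cv2.imread('pics/w1.png')[135:215,220:360];cv2.imwrite('pics/w1c.png',cv2.resize(i,None,fx=5.5,fy=5.5,interpolation=cv2.INTER_CUBIC))
```

```text
(no output)
```

View pics/w1c.png

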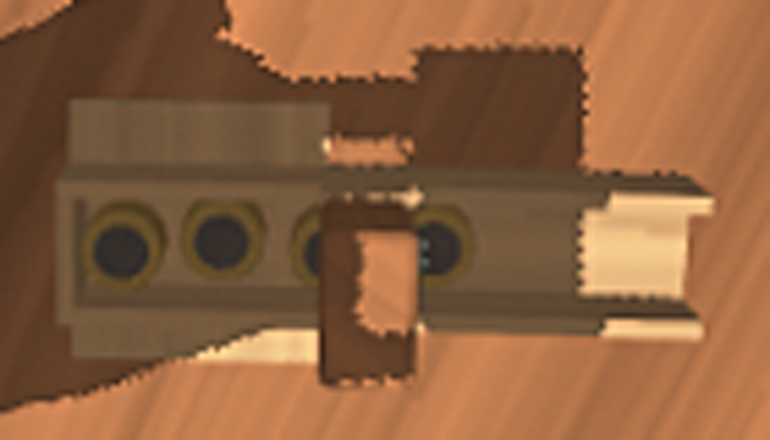

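```bash
cat >> h.py <<'E'
def projw(s,p):
    K=np.array(s['intrinsics']);E=np.array(s['extrinsics'])
    c=E[:3,:3]@np.array(p)+E[:3,3];r=np.hypot(c[0],c[1]);th=np.arctan2(r,c[2])
    return np.array([K[0,2]+K[0,0]*th*c[0]/r,K[1,2]+K[1,1]*th*c[1]/r])
E
python3 - <<'E'
from h import *
from scipy.optimize import least_squares
s=dict(np.load('last_wrist.npz'))
print(s['extrinsics'])
def pts(p,l):
    cc,ss=np.cos(p[2]),np.sin(p[2]);return [p[0]+cc*l[0]-ss*l[1],p[1]+ss*l[0]+cc*l[1],l[2]]
w=lambda x,y:np.array([220+(x+.5)/5.5-.5,135+(y+.5)/5.5-.5])
C=[(w(70,100),-.07,.032,.004),(w(328,103),-.008,.032,.004),(w(57,180),-.07,.017,.028),(w(57,325),-.07,-.017,.028),(w(72,358),-.07,-.032,.004)]
res=lambda p:np.concatenate([projw(s,pts(p,l))-uv for uv,*l in C])
r=least_squares(res,[.5335,.152,.4126]);print(r.x,np.degrees(r.x[2]),np.round(r.fun.reshape(-1,2),1).tolist())
im=cv2.imread('pics/w1.png')[135:215,220:360];im=cv2.resize(im,None,fx=5.5,fy=5.5)
for l in [(.08,.017,0),(.08,-.017,0),(.08,.017,.028),(.08,-.017,.028),(.01,.017,.076),(.01,-.017,.076),(-.01,.017,.076),(-.01,-.017,.076),(-.07,.032,.004),(-.07,-.032,.004),(-.07,.017,.028),(-.07,-.017,.028)]:
    for P,c in[((.5335,.152,.4126),(0,0,255)),(r.x,(255,255,0))]:
        u=(projw(s,pts(P,l))-[220,135])*5.5
        cv2.circle(im,tuple(int(v) for v in u),4,c,1)
cv2.imwrite('pics/w1d.png',im)
E
```

```text
[[ 0.90557139  0.4238936   0.01595875 -0.54596823]
 [ 0.39916042 -0.86425934  0.30614825 -0.1219346 ]
 [ 0.14356678 -0.27086899 -0.95185008  0.39618107]
 [ 0.          0.          0.          1.        ]]
[0.53514023 0.15361155 0.41231009] 23.623628122372274 [[-0.2, -0.1], [0.4, 0.0], [-0.3, 0.0], [0.1, 0.0], [0.0, 0.0]]
```

View pics/w1d.png

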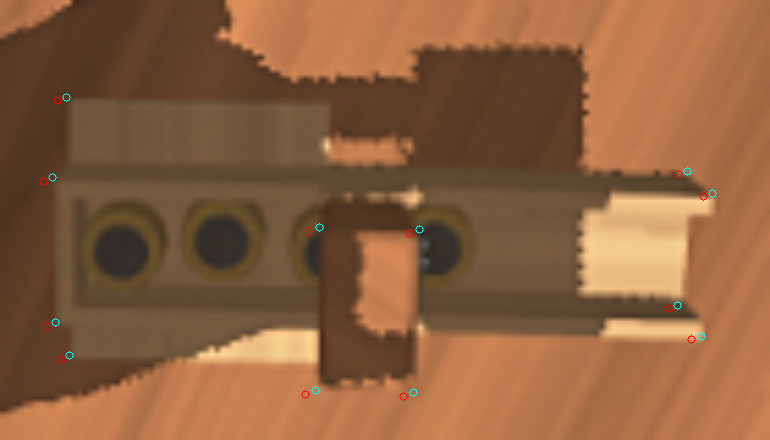

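Run:
```python
from h import *
togo([.5351,.1536,.037],rot(23.6))
```

```text
clock 4.08 pos [0.521  0.1599 0.2572] F [-0.39 -0.36 -0.87] open 1.002 q [ 0.    0.58 -0.64  1.76  0.43  0.93 -0.38]
shift [-10.6   7.2 220.4] turn [0.76 0.27 1.33]
```

```bash
python3 -m creep '[-5,3,35,0.7,0.2,1.3, -5,3,38,0,0,0, 0,0,38,0,0,0, 0,0,30,0,0,0, 0,0,0,0,0,0]';python3 - <<'E'
from h import *
togo([.5351,.1536,.037],rot(23.6))
E
```

```text
clock: 4.5
tool_pos: [0.5374, 0.1521, 0.1151]
eef_rot: [0.55, 0.835, 0.003, 0.005]
contact_force: [-0.1, -1.6, 1.1]
opening: 1.002
clock 4.5 pos [0.5374 0.1521 0.1151] F [-0.13 -1.6   1.11] open 1.002 q [-0.07  0.78 -0.49  1.86  0.6   0.64 -0.53]
shift [ 2.7 -2.3 78.1] turn [ 0.58  0.29 -0.3 ]
```

```bash
python3 -m creep '[2,-2,25,0.5,0.3,0, 0,0,25,0,0,0, 0,0,14,0,0,0, 0,0,5,0,0,0, 0,0,0,0,0,0]';python3 - <<'E'
from h import *
togo([.5351,.1536,.037],rot(23.6))
E
```

```text
clock: 4.92
tool_pos: [0.5422, 0.1505, 0.0504]
eef_rot: [0.553, 0.833, 0.003, 0.005]
contact_force: [-0.7, -0.2, 0.2]
opening: 0.995
clock 4.92 pos [0.5422 0.1505 0.0504] F [-0.7  -0.19  0.21] open 0.995 q [-0.12  0.88 -0.41  1.88  0.69  0.51 -0.6 ]
shift [ 5.7 -5.5 13.3] turn [ 0.57  0.27 -0.78]
```

```bash
python3 -m creep '[4,-4,7,0.6,0.3,-0.7, 2,-2,5,0,0,0, 0,0,0,0,0,0]';python3 - <<'E'
from h import *
togo([.5351,.1536,.037],rot(23.6))
E
```

```text
clock: 5.17
tool_pos: [0.5373, 0.1542, 0.0418]
eef_rot: [0.549, 0.836, 0.002, 0.002]
contact_force: [0.6, -0.2, -0.0]
opening: 1.004
clock 5.17 pos [0.5373 0.1542 0.0418] F [ 0.6  -0.18 -0.03] open 1.004 q [-0.13  0.9  -0.4   1.89  0.7   0.49 -0.61]
shift [ 0.3 -2.3  4.8] turn [ 0.33 -0.   -0.16]
```

```bash
python3 -m creep '[0,-2.5,4,0.4,0,-0.2, 0,-0.5,2,0,0,0, 0,0,0,0,0,0]';python3 - <<'E'
from h import *
togo([.5351,.1536,.037],rot(23.6))
snap('wrist','w2.png')
E
```

```text
clock: 5.42
tool_pos: [0.5353, 0.1535, 0.0371]
eef_rot: [0.547, 0.837, 0.0, 0.0]
contact_force: [-0.8, -0.3, 0.1]
opening: 0.999
clock 5.42 pos [0.5353 0.1535 0.0371] F [-0.82 -0.29  0.05] open 0.999 q [-0.13  0.9  -0.39  1.89  0.7   0.49 -0.61]
shift [ 0.2 -0.1  0.1] turn [0.07 0.01 0.07]
```

View pics/w2.png

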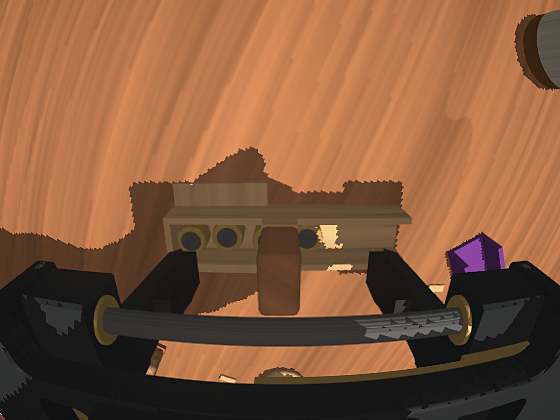

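```bash
python3 -m creep '[0,0,0,0,0,0,0,0,0,0,0,0,0,0,0,0,0,0,0,0,0,0,0,0,0,0,0,0,0,0]' 10 60;python3 -m creep '[0,0,0,0,0,0,0,0,0,0,0,0,0,0,0,0,0,0,0,0,0,0,0,0,0,0,0,0,0,0]';python3 - <<'E'
from h import *
togo([.5351,.1536,.037],rot(23.6))
E
```

```text
clock: 5.88
tool_pos: [0.5356, 0.1535, 0.0376]
eef_rot: [0.547, 0.837, 0.001, 0.001]
contact_force: [-0.7, -0.1, 0.1]
opening: 0.646
clock: 6.3
tool_pos: [0.5356, 0.1535, 0.0376]
eef_rot: [0.547, 0.837, 0.001, 0.001]
contact_force: [-0.9, -1.0, -0.3]
opening: 0.266
clock 6.3 pos [0.5356 0.1535 0.0376] F [-0.87 -0.97 -0.26] open 0.266 q [-0.13  0.9  -0.39  1.89  0.7   0.49 -0.61]
shift [ 0.3 -0.4  0.6] turn [0.1  0.02 0.06]
```

```bash
python3 -m creep '[0,0,0,0,0,0,0,0,0,0,0,0,0,0,0,0,0,0]';python3 -m creep '[0,0,-4,0,0,0,0,0,-8,0,0,0,0,0,-12,0,0,0,0,0,-12,0,0,0,0,0,-8,0,0,0]';python3 - <<'E'
from h import *
togo([.5351,.1536,.28],rot(23.6))
snap('wrist','w3.png')
E
```

```text
clock: 6.55
tool_pos: [0.5351, 0.1532, 0.0375]
eef_rot: [0.547, 0.837, 0.0, 0.0]
contact_force: [-1.3, 0.5, -0.0]
opening: 0.224
clock: 6.97
tool_pos: [0.5331, 0.1523, 0.082]
eef_rot: [0.547, 0.837, -0.002, -0.001]
contact_force: [-0.6, 0.6, -2.3]
opening: 0.221
clock 6.97 pos [0.5331 0.1523 0.082 ] F [-0.56  0.63 -2.31] open 0.221 q [-0.09  0.84 -0.46  1.88  0.64  0.59 -0.56]
shift [   0.3    1.4 -198.1] turn [-0.3   0.02  0.1 ]
```

View pics/w3.png

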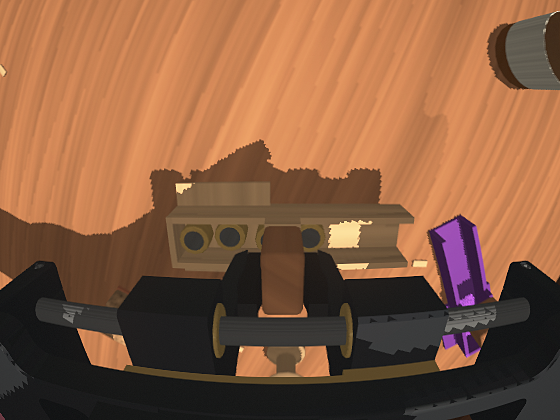

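```bash
python3 -m creep '[0,0,-14,0,0,0,0,0,-22,0,0,0,0,0,-30,0,0,0,0,0,-34,0,0,0,0,0,-34,0,0,0]';python3 -m creep '[0,0,-34,-0.1,0,0,0,0,-28,0,0,0,0,0,-18,0,0,0,0,0,-8,0,0,0,0,0,0,0,0,0]';python3 - <<'E'
from h import *
togo([.417,-.243,.29],rot(16.5))
E
```

```text
clock: 7.43
tool_pos: [0.5292, 0.1498, 0.2158]
eef_rot: [0.546, 0.837, -0.008, -0.005]
contact_force: [0.9, -0.0, -2.7]
opening: 0.221
clock: 7.85
tool_pos: [0.5316, 0.1514, 0.3148]
eef_rot: [0.546, 0.838, -0.003, -0.002]
contact_force: [-0.4, 0.4, -3.8]
opening: 0.221
clock 7.85 pos [0.5316 0.1514 0.3148] F [-0.37  0.38 -3.76] open 0.221 q [ 0.04  0.55 -0.67  1.63  0.37  1.1  -0.31]
shift [-314.7 -263.7   26.8] turn [-0.41  0.05  7.28]
```

```bash
python3 -m creep '[-5,-4,0,0,0,0,-10,-8,0,0,0,0.4,-15,-12,1,0,0,0.4,-18,-15,2,0,0,0.4,-20,-17,2,0,0,0.4]';python3 -m creep '[-20,-17,2,0,0,0.5,-20,-17,2,0,0,0.5,-20,-17,2,0,0,0.5,-20,-17,2,0,0,0.5,-20,-17,2,0,0,0.5]';python3 - <<'E'
from h import *
togo([.417,-.243,.29],rot(16.5))
E
```

```text
clock: 8.27
tool_pos: [0.5024, 0.066, 0.3039]
eef_rot: [0.555, 0.832, -0.005, -0.006]
contact_force: [0.9, -0.8, -2.3]
opening: 0.224
clock: 8.68
tool_pos: [0.4483, -0.0711, 0.2864]
eef_rot: [0.575, 0.818, -0.012, -0.013]
contact_force: [0.7, -0.7, -2.1]
opening: 0.223
clock 8.68 pos [ 0.4483 -0.0711  0.2864] F [ 0.71 -0.68 -2.06] open 0.223 q [ 0.5   0.45 -0.67  1.92  0.34  0.93  0.01]
shift [-151.2  -87.6   -1.5] turn [-2.02 -0.31  3.25]
```

```bash
python3 -m creep '[-20,-12,-1,-0.6,0,0.5,-20,-12,-1,-0.6,0,0.5,-20,-12,-1,-0.6,0,0.5,-20,-12,-1,-0.6,0,0.5,-18,-11,-1,-0.4,0,0.5]';python3 -m creep '[-14,-8,0,0,0,0.4,-9,-5,0,0,0,0,-4,-2,0,0,0,0,0,0,0,0,0,0]';python3 - <<'E'
from h import *
togo([.417,-.243,.29],rot(16.5))
snap('wrist','w4.png');snap('side','s4.png');snap('scene','c4.png')
E
```

```text
clock: 9.1
tool_pos: [0.4089, -0.1943, 0.2834]
eef_rot: [0.597, 0.802, 0.002, -0.007]
contact_force: [0.2, 0.5, -2.8]
opening: 0.223
clock: 9.43
tool_pos: [0.3898, -0.2341, 0.2769]
eef_rot: [0.607, 0.795, -0.002, -0.014]
contact_force: [0.7, -0.0, -2.4]
opening: 0.219
clock 9.43 pos [ 0.3898 -0.2341  0.2769] F [ 0.71 -0.02 -2.37] open 0.219 q [ 0.87  0.45 -0.64  1.94  0.33  0.89  0.33]
shift [-15.5  23.7 -13.9] turn [-1.18 -1.13 -1.26]
```

View pics/w4.png

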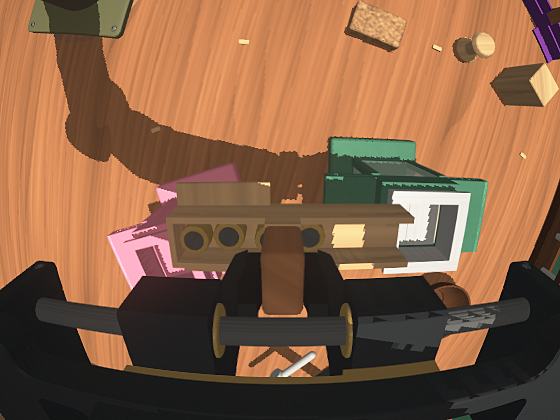

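View pics/s4.png

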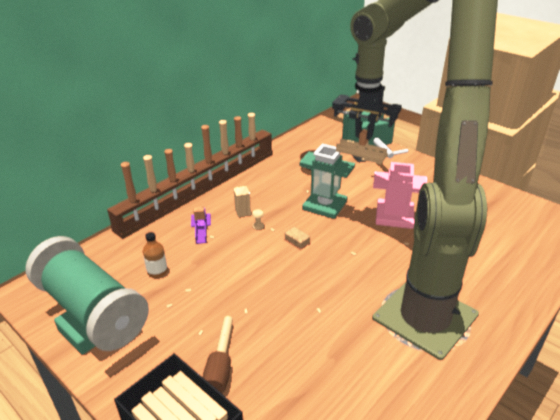

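View pics/c4.png

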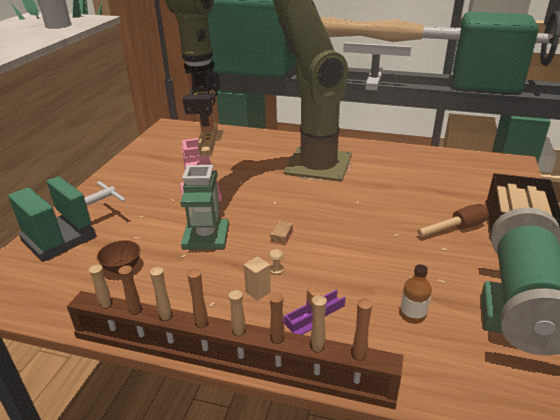

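Run:
```python
import cv2
i=cv2.imread('pics/w4.png')[125:290,315:495];cv2.imwrite('pics/w4c.png',cv2.resize(i,None,fx=3.6,fy=3.6,interpolation=cv2.INTER_CUBIC))
```

```text
(no output)
```

View pics/w4c.png

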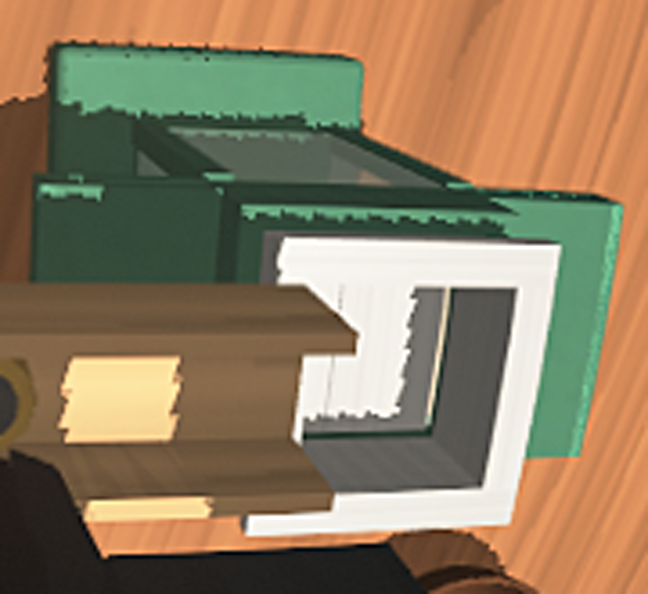

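Run:
```python
from h import *
from scipy.optimize import least_squares
s=dict(np.load('last_wrist.npz'));sc=dict(np.load('last_scene.npz'));si=dict(np.load('last_side.npz'))
w=lambda x,y:np.array([315+(x+.5)/3.6-.5,125+(y+.5)/3.6-.5])
c=lambda x,y:np.array([170+x/4,155+y/4]); d=lambda x,y:np.array([290+(x-300)/4,135+y/4.444])
W=[(w(285,238),-.035,.035),(w(560,243),.035,.035),(w(508,525),.035,-.035),(w(243,535),-.035,-.035),(w(520,288),.025,.025),(w(483,487),.025,-.025)]
A=[(c(52,98),.035,-.035),(c(70,40),-.035,-.035),(c(173,40),-.035,.035),(c(158,95),.035,.035)]
B=[(d(395,78),.035,.035),(d(430,38),.035,-.035),(d(510,62),-.035,-.035),(d(470,110),-.035,.035)]
def P(p,l):
    cc,ss=np.cos(p[2]),np.sin(p[2]);return [p[0]+cc*l[0]-ss*l[1],p[1]+ss*l[0]+cc*l[1],p[3]]
rw=lambda p:np.concatenate([projw(s,P(p,l))-u for u,*l in W])
rf=lambda p:np.concatenate([proj(sc,P(p,l))-u for u,*l in A]+[proj(si,P(p,l))-u for u,*l in B])
for n,f in [('w',rw),('fixed',rf),('all',lambda p:np.concatenate([rw(p),rf(p)]))]:
    r=least_squares(f,[.506,-.217,.29,.21]);print(n,np.round(r.x,4),round(np.degrees(r.x[2]),1),np.round(r.fun,1).tolist())
```

```text
w [ 0.5077 -0.2169  0.2547  0.2117] 14.6 [-0.8, -0.5, 0.4, 0.8, 0.2, -0.3, 0.7, -0.2, -0.2, -0.2, -0.1, 0.5]
fixed [ 0.5058 -0.2172  0.2348  0.2109] 13.5 [-0.8, -1.1, 0.1, 0.4, 0.4, 0.5, -0.0, -0.2, -0.8, 1.0, -0.2, 0.3, -0.2, -0.0, 0.9, -0.8]
all [ 0.5075 -0.2168  0.2527  0.2118] 14.5 [-0.9, -0.7, 0.3, 0.8, 0.1, -0.2, 0.5, -0.4, -0.3, -0.2, -0.3, 0.5, -0.8, -0.9, -0.3, 0.6, 0.1, 0.4, 0.1, -0.3, -1.2, 0.8, -0.9, -0.0, -0.8, -0.5, 0.6, -1.3]
```

```bash
cat >> h.py <<'E'
RIM=np.array([.5075,-.2168,.2118]);YAW=14.5
def press(tilt,down,L=12,G=37.5,rim=RIM):
    """TCP to hold inner near rim edge at underside point L mm behind nose; down mm below free rim"""
    x=np.array([np.cos(np.radians(YAW)),np.sin(np.radians(YAW)),0]);
    piv=rim-.025*x-np.array([0,0,down*1e-3]);Rt=rot(YAW,tilt)
    # tool coords: y fwd, z down ; TCP rel pivot = -(80-L) y, -G z
    togo(piv+Rt.apply([0,-(80-L)*1e-3,-G*1e-3]),Rt)
E
python3 - <<'E'
from h import *
press(0,-25);press(5,-8)
E
```

```text
clock 9.58 pos [ 0.3916 -0.2318  0.2777] F [ 1.93  0.51 -2.76] open 0.219 q [ 0.87  0.45 -0.64  1.94  0.33  0.89  0.33]
shift [-14.9  22.8   2.7] turn [-1.07 -1.09  0.99]
clock 9.58 pos [ 0.3916 -0.2318  0.2777] F [ 1.93  0.51 -2.76] open 0.219 q [ 0.87  0.45 -0.64  1.94  0.33  0.89  0.33]
shift [-15.2  26.5  13.9] turn [ 3.93 -1.05  1.04]
```

```bash
python3 -m creep '[-4,6,0,-0.6,-0.6,0.5,-6,9,0,-0.5,-0.5,0.5,-5,7,0,0,0,0,-2,3,0,0,0,0,0,0,0,0,0,0]';python3 - <<'E'
from h import *
press(5,-8)
E
```

```text
clock: 10.0
tool_pos: [0.4256, -0.2388, 0.2779]
eef_rot: [0.61, 0.792, 0.002, 0.002]
contact_force: [-0.3, -0.5, -4.1]
opening: 0.22
clock 10.0 pos [ 0.4256 -0.2388  0.2779] F [-0.33 -0.51 -4.1 ] open 0.22 q [ 0.83  0.48 -0.62  1.88  0.35  0.89  0.29]
shift [ 0.8 -4.8 14.8] turn [5.32 0.12 0.33]
```

```bash
python3 -m creep '[0,-2,4,1.5,0,0.2,0.5,-2,4,2,0,0.1,0,-1,4,1.5,0,0,0,0,2,0.3,0,0,0,0,0,0,0,0]';python3 - <<'E'
from h import *
press(5,-4)
E
```

```text
clock: 10.42
tool_pos: [0.4208, -0.2392, 0.2626]
eef_rot: [0.611, 0.79, -0.038, -0.028]
contact_force: [-0.1, -0.3, -3.3]
opening: 0.223
clock 10.42 pos [ 0.4208 -0.2392  0.2626] F [-0.15 -0.27 -3.31] open 0.223 q [ 0.75  0.52 -0.58  1.85  0.39  0.97  0.23]
shift [-0.1  0.4  3.5] turn [-0.42  0.11  0.05]
```

Run:
```python
from h import *
s=snap('wrist')
i=s['color'][125:290,315:495,::-1];t=snap('side')['color'][110:220,280:430,::-1]
cv2.imwrite('pics/w5.png',np.hstack([cv2.resize(i,(400,366)),cv2.resize(t,(400,366))]))
```

```text
(no output)
```

View pics/w5.png

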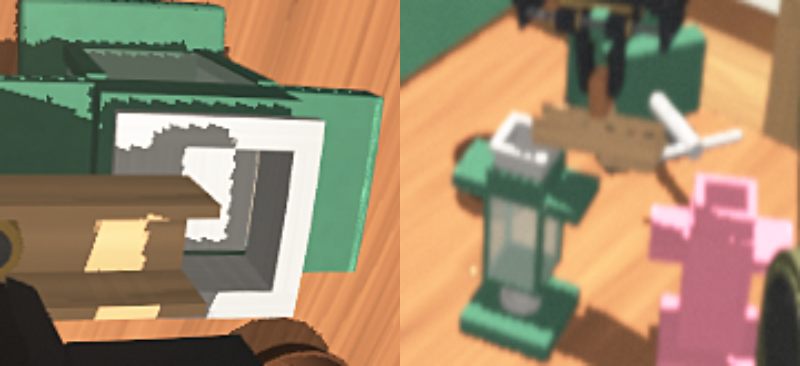

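```bash
for i in 1 2 3; do python3 -c "from h import *;press(5,0)"|head -1;done; python3 -m creep '[0,0,2,0,0,0,0,0,2,0,0,0,0,0,0,0,0,0]';python3 -m creep '[0,0,2,0,0,0,0,0,0,0,0,0]';python3 -m creep '[0,0,2,0,0,0,0,0,0,0,0,0]';python3 -c "from h import *;press(5,0)"
```

```text
clock 10.52 pos [ 0.4206 -0.2393  0.263 ] F [ 0.19 -0.38 -2.4 ] open 0.225 q [ 0.75  0.52 -0.58  1.85  0.39  0.97  0.23]
clock 10.52 pos [ 0.4206 -0.2393  0.263 ] F [ 0.19 -0.38 -2.4 ] open 0.225 q [ 0.75  0.52 -0.58  1.85  0.39  0.97  0.23]
clock 10.52 pos [ 0.4206 -0.2393  0.263 ] F [ 0.19 -0.38 -2.4 ] open 0.225 q [ 0.75  0.52 -0.58  1.85  0.39  0.97  0.23]
clock: 10.77
tool_pos: [0.4198, -0.2399, 0.259]
eef_rot: [0.612, 0.79, -0.038, -0.027]
contact_force: [-0.3, -0.1, -3.3]
opening: 0.22
clock: 10.93
tool_pos: [0.4192, -0.2404, 0.257]
eef_rot: [0.612, 0.789, -0.038, -0.027]
contact_force: [0.1, -0.2, -3.1]
opening: 0.222
clock: 11.1
tool_pos: [0.4193, -0.2406, 0.2553]
eef_rot: [0.612, 0.789, -0.038, -0.027]
contact_force: [-1.1, 0.5, 0.8]
opening: 0.22
clock 11.1 pos [ 0.4193 -0.2406  0.2553] F [-1.13  0.49  0.76] open 0.22 q [ 0.75  0.53 -0.58  1.86  0.4   0.95  0.22]
shift [0.9 1.9 0.1] turn [-0.28  0.22 -0.11]
```

```bash
python3 -m creep '[0,0,1,0,0,0,0,0,0,0,0,0]';python3 -m creep '[0,0,2,0,0,0,0,0,0,0,0,0]';python3 -m creep '[0,0,2,0,0,0,0,0,0,0,0,0]';python3 -c "from h import *;press(5,8)"
```

```text
clock: 11.27
tool_pos: [0.4193, -0.2406, 0.2548]
eef_rot: [0.612, 0.789, -0.038, -0.026]
contact_force: [-0.8, 0.3, 1.1]
opening: 0.222
clock: 11.43
tool_pos: [0.4192, -0.2406, 0.253]
eef_rot: [0.612, 0.789, -0.038, -0.026]
contact_force: [0.1, -0.6, 0.1]
opening: 0.22
clock: 11.6
tool_pos: [0.4192, -0.2406, 0.2511]
eef_rot: [0.612, 0.789, -0.038, -0.026]
contact_force: [-0.7, 0.2, 2.2]
opening: 0.222
clock 11.6 pos [ 0.4192 -0.2406  0.2511] F [-0.65  0.21  2.16] open 0.222 q [ 0.75  0.53 -0.57  1.87  0.41  0.93  0.22]
shift [1.  2.3 3.8] turn [-0.22  0.29 -0.11]
```

```bash
python3 -m creep '[0.5,1,2,0,0,0,0,0,0,0,0,0]';python3 -m creep '[0.5,1,2,0,0.2,0,0,0,0,0,0,0,0,0,0,0,0,0]';python3 -c "
from h import *
press(5,8);
f=[]
for i in range(3):
    s=snap('wrist') if i<2 else snap('side')
    f.append(get_state()['contact_force'][2])
print(f)
i=np.load('last_wrist.npz')['color'][125:290,315:495,::-1];t=s['color'][110:220,280:430,::-1]
cv2.imwrite('pics/w6.png',np.hstack([cv2.resize(i,(400,366)),cv2.resize(t,(400,366))]))
"
```

```text
clock: 11.77
tool_pos: [0.4194, -0.2405, 0.249]
eef_rot: [0.613, 0.789, -0.038, -0.026]
contact_force: [-1.0, -0.5, 2.4]
opening: 0.224
clock: 12.02
tool_pos: [0.4197, -0.2404, 0.2469]
eef_rot: [0.613, 0.789, -0.038, -0.027]
contact_force: [-3.3, 0.1, 3.4]
opening: 0.219
clock 12.02 pos [ 0.4197 -0.2404  0.2469] F [-3.3   0.07  3.39] open 0.219 q [ 0.75  0.54 -0.57  1.87  0.41  0.93  0.21]
shift [ 0.9  1.4 -0.3] turn [-0.34  0.15 -0.2 ]
[np.float64(3.1043588118367755), np.float64(3.6303004772577365), np.float64(2.369120683454749)]
```

View pics/w6.png

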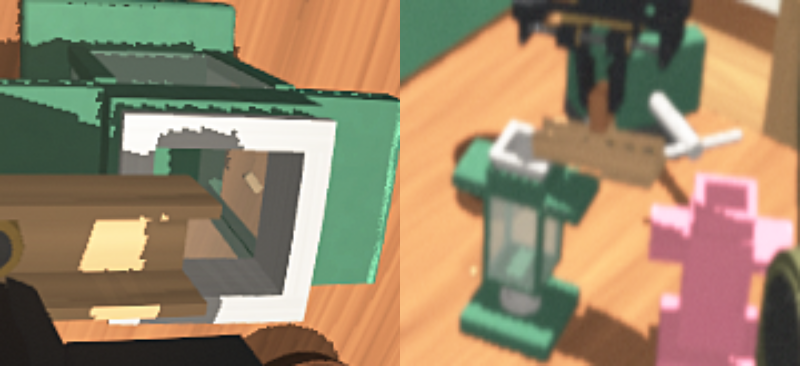

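```bash
python3 -m creep '[0,1.2,-1.8,1.5,0,0,0,1.2,-1.8,1.5,0,0,0,0,0,0,0,0]';python3 -c "from h import *;press(8,7.5)"
```

```text
clock: 12.42
tool_pos: [0.4231, -0.2394, 0.2508]
eef_rot: [0.612, 0.788, -0.058, -0.043]
contact_force: [0.1, -0.3, 3.0]
opening: 0.221
clock 12.42 pos [ 0.4231 -0.2394  0.2508] F [ 0.14 -0.28  3.02] open 0.221 q [ 0.71  0.56 -0.56  1.83  0.42  1.01  0.2 ]
shift [ 0.7  0.2 -0.1] turn [-0.31  0.16 -0.21]
```

Works precisely. Continue tilting.

```bash
python3 -m creep '[0.3,1,-1.8,1.5,0,0,0.3,1,-1.8,1.5,0.1,-0.2,0,0,0,0,0,0]';python3 -c "from h import *;press(11,7.5)";python3 -m creep '[0,1,-1.8,1.5,0,0,0,1,-1.8,1.5,0,0,0,0,0,0,0,0]';python3 -c "from h import *;press(14,7.5)"
```

```text
clock: 12.67
tool_pos: [0.4267, -0.2384, 0.2544]
eef_rot: [0.609, 0.787, -0.078, -0.059]
contact_force: [-0.3, -0.6, 2.1]
opening: 0.218
clock 12.67 pos [ 0.4267 -0.2384  0.2544] F [-0.35 -0.57  2.15] open 0.218 q [ 0.67  0.58 -0.54  1.78  0.42  1.08  0.19]
shift [ 0.7 -0.9  0.5] turn [-0.17  0.12 -0.03]
clock: 12.92
tool_pos: [0.4302, -0.2374, 0.2574]
eef_rot: [0.608, 0.785, -0.097, -0.073]
contact_force: [-0.4, 0.3, 1.6]
opening: 0.219
clock 12.92 pos [ 0.4302 -0.2374  0.2574] F [-0.38  0.27  1.64] open 0.219 q [ 0.64  0.6  -0.53  1.74  0.43  1.15  0.17]
shift [ 0.6 -1.8  0.7] turn [ 0.05  0.12 -0.04]
```

```bash
python3 -m creep '[0.3,0,-1.2,1.5,0,0,0.3,0,-1.2,1.5,0,0,0,0,0,0,0,0]';python3 -c "from h import *;press(17,8)";python3 -m creep '[0,0.7,-1.7,1.5,0,0,0,0.7,-1.7,1.5,0,0,0,0,0,0,0,0]';python3 -c "from h import *;press(20,8)"
```

```text
clock: 13.17
tool_pos: [0.4329, -0.2365, 0.2596]
eef_rot: [0.606, 0.782, -0.114, -0.086]
contact_force: [-1.3, 0.8, 2.8]
opening: 0.224
clock 13.17 pos [ 0.4329 -0.2365  0.2596] F [-1.33  0.83  2.76] open 0.224 q [ 0.61  0.62 -0.52  1.7   0.43  1.21  0.16]
shift [ 0.3 -1.8  0.6] turn [ 0.55  0.17 -0.07]
clock: 13.42
tool_pos: [0.4357, -0.2357, 0.2622]
eef_rot: [0.604, 0.779, -0.132, -0.101]
contact_force: [0.4, -0.5, 2.6]
opening: 0.218
clock 13.42 pos [ 0.4357 -0.2357  0.2622] F [ 0.42 -0.5   2.55] open 0.218 q [ 0.58  0.64 -0.51  1.66  0.43  1.27  0.16]
shift [ 0.3 -1.7  0.5] turn [ 0.9   0.13 -0.1 ]
```

```bash
python3 -c "
from h import *
s=snap('wrist','w7.png');t=snap('side')
cv2.imwrite('pics/s7.png',cv2.resize(t['color'][110:220,280:430,::-1],(600,440)))
print(get_state()['contact_force'])
"
```

```text
[1.61313433 1.12504481 1.57581592]
```

View pics/w7.png

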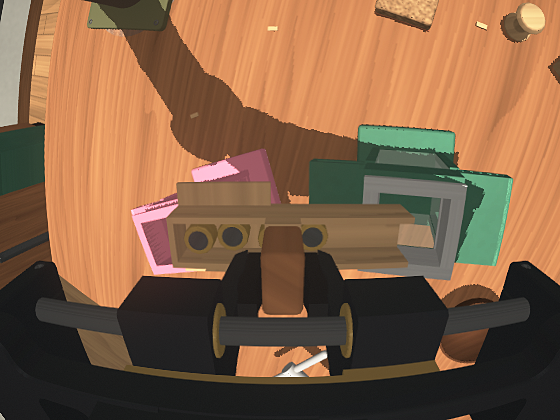

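View pics/s7.png

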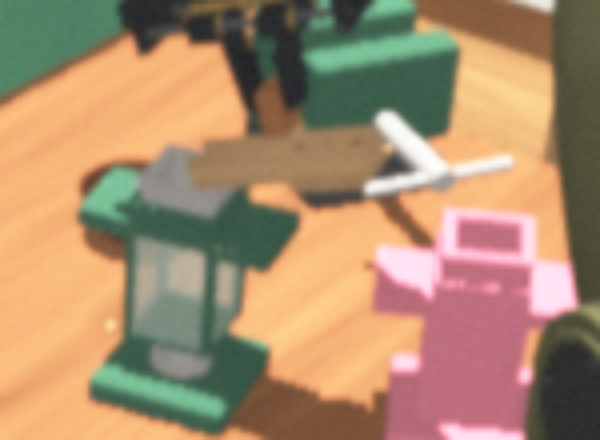

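```bash
python3 -m creep '[0.3,0,-1.2,1.7,0,0,0,0,-1.5,1.7,0,0,0,0,0,0,0,0]';python3 -c "from h import *;press(23,8)";python3 -m creep '[0,0.7,-1.7,1.7,0,0,0,0.7,-1.7,1.7,0,0,0,0,0,0,0,0]';python3 -c "from h import *;press(26,8)"
```

```text
clock: 13.77
tool_pos: [0.4382, -0.235, 0.2651]
eef_rot: [0.602, 0.775, -0.151, -0.115]
contact_force: [0.6, 0.0, 1.7]
opening: 0.226
clock 13.77 pos [ 0.4382 -0.235   0.2651] F [0.61 0.05 1.68] open 0.226 q [ 0.55  0.66 -0.49  1.62  0.44  1.34  0.15]
shift [ 0.3 -1.2  0.7] turn [ 1.14  0.13 -0.2 ]
clock: 14.02
tool_pos: [0.4411, -0.2343, 0.2677]
eef_rot: [0.599, 0.771, -0.171, -0.131]
contact_force: [0.9, -0.1, 1.7]
opening: 0.22
clock 14.02 pos [ 0.4411 -0.2343  0.2677] F [ 0.87 -0.06  1.72] open 0.22 q [ 0.52  0.69 -0.48  1.57  0.44  1.4   0.14]
shift [ 0.3 -0.7  0.8] turn [ 1.08  0.08 -0.24]
```

```bash
python3 -m creep '[0.2,0,1,1,0,0,0,0,0.5,0,0,0,0,0,0,0,0,0]';python3 -c "from h import *;press(26,8)"
```

```text
clock: 14.27
tool_pos: [0.4415, -0.2342, 0.2663]
eef_rot: [0.599, 0.77, -0.176, -0.134]
contact_force: [2.3, 1.1, 3.1]
opening: 0.222
clock 14.27 pos [ 0.4415 -0.2342  0.2663] F [2.29 1.13 3.08] open 0.222 q [ 0.51  0.69 -0.48  1.56  0.44  1.41  0.14]
shift [ 0.3 -1.7 -0.3] turn [ 0.47  0.09 -0.28]
```

```bash
python3 -c "
from h import *
s=snap('wrist','w8.png');print(get_state()['contact_force'])
"
```

```text
[1.98293264 0.77485714 2.5191227 ]
```

View pics/w8.png

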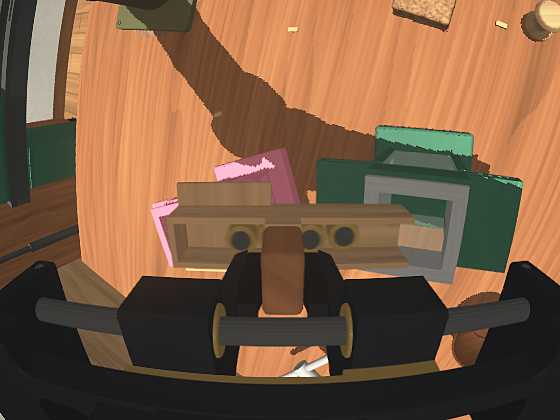

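```bash
python3 -m creep '[0,0,-1.2,1.7,0,0,0,0.3,-1.2,1.7,0,0,0,0,0,0,0,0]';python3 -c "from h import *;press(29,8)
s=snap('wrist','w9.png');print(get_state()['contact_force'])"
```

```text
clock: 14.57
tool_pos: [0.4443, -0.2334, 0.269]
eef_rot: [0.595, 0.765, -0.196, -0.15]
contact_force: [1.7, 0.9, 2.4]
opening: 0.221
clock 14.57 pos [ 0.4443 -0.2334  0.269 ] F [1.67 0.87 2.36] open 0.221 q [ 0.48  0.72 -0.46  1.52  0.44  1.48  0.14]
shift [ 0.3 -1.1 -0.1] turn [ 0.4   0.08 -0.31]
[2.86712563 1.34046209 2.56398523]
```

View pics/w9.png

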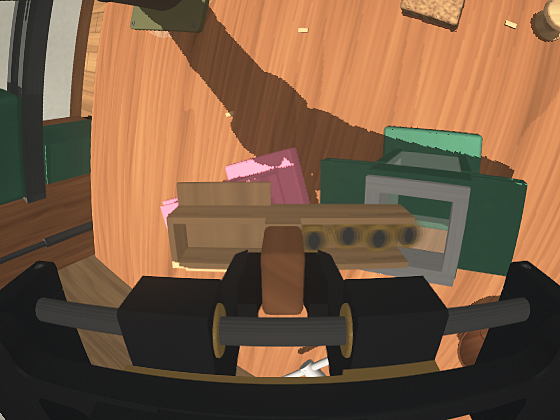

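Ferrules are sliding out at the nose (408,235). Hold while they fall.

```bash
python3 -m creep '[0,0.3,-0.8,1.2,0,0,0,0,0,0,0,0,0,0,0,0,0,0]';python3 -c "from h import *;press(31,8)
s=snap('wrist','w10.png');print(get_state()['contact_force'])"
```

```text
clock: 14.87
tool_pos: [0.4449, -0.2334, 0.2701]
eef_rot: [0.594, 0.763, -0.203, -0.156]
contact_force: [2.7, 2.2, 2.9]
opening: 0.219
clock 14.87 pos [ 0.4449 -0.2334  0.2701] F [2.72 2.22 2.87] open 0.219 q [ 0.47  0.73 -0.46  1.5   0.45  1.51  0.14]
shift [ 0.4  0.2 -1.1] turn [ 1.33  0.06 -0.37]
[2.59627418 2.26776925 2.99810696]
```

View pics/w10.png

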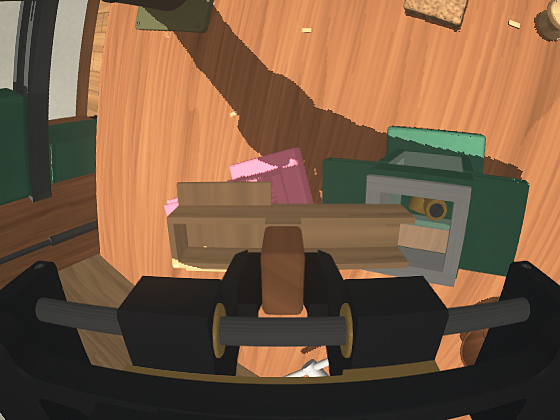

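```bash
python3 -m creep '[0,0,0,0,0,0,0,0,0,0,0,0,0,0,0,0,0,0,0,0,0,0,0,0]';python3 -c "from h import *;press(30,8)
s=snap('wrist','w11.png');t=snap('side');u=snap('scene');print(get_state()['contact_force'])
cv2.imwrite('pics/s11.png',np.hstack([cv2.resize(s['color'][110:300,300:500,::-1],(300,400)),cv2.resize(t['color'][130:220,295:355,::-1],(250,400)),cv2.resize(u['color'][150:255,165:240,::-1],(250,400))]))"
```

```text
clock: 15.25
tool_pos: [0.4448, -0.2335, 0.2704]
eef_rot: [0.594, 0.763, -0.203, -0.155]
contact_force: [3.1, 1.0, 4.1]
opening: 0.217
clock 15.25 pos [ 0.4448 -0.2335  0.2704] F [3.11 0.96 4.12] open 0.217 q [ 0.47  0.73 -0.46  1.5   0.45  1.5   0.14]
shift [ 0.5 -0.2  0.3] turn [ 0.4   0.06 -0.39]
[3.55767151 1.65009808 2.96515046]
```

View pics/s11.png

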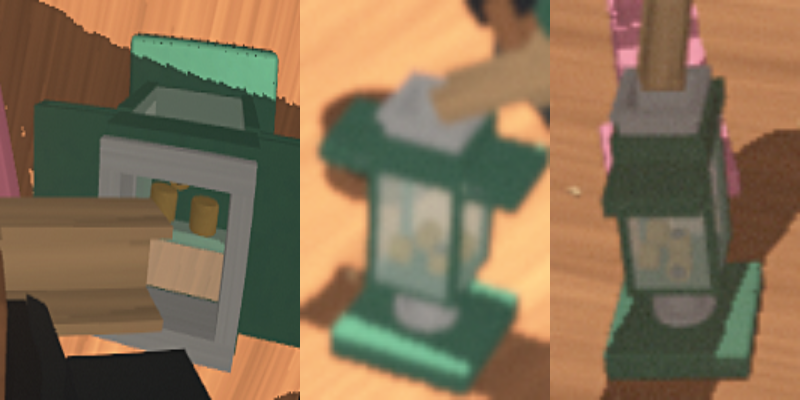

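```bash
python3 -c "from h import *
t=np.load('last_side.npz')['color'];u=np.load('last_scene.npz')['color'];w=np.load('last_wrist.npz')['color']
g=lambda a:cv2.resize(a[:,:,::-1],(260,400),interpolation=cv2.INTER_CUBIC)
cv2.imwrite('pics/s12.png',np.hstack([g(w[170:240,380:430]),g(t[165:205,308:338]),g(u[195:235,183:213])]))"
```

```text
(no output)
```

View pics/s12.png

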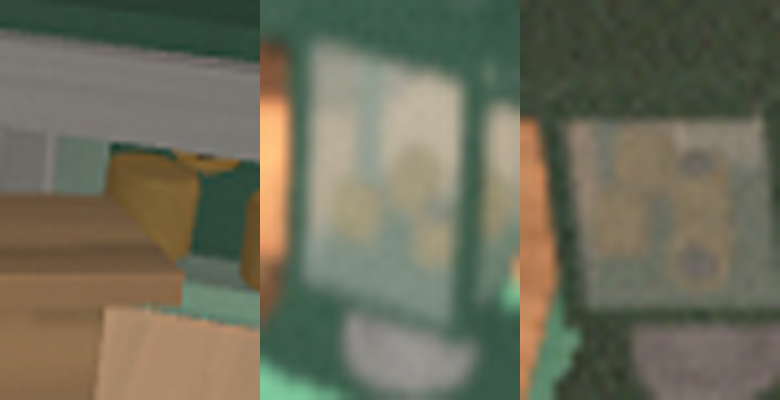

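```bash
python3 -m creep '[0,-2,-3,0,0,0,0,-3,-5,0,0,0,0,-5,-9,0,0,0,0,-8,-14,0,0,0,0,-8,-14,0,0,0]';python3 -m creep '[0,-8,-14,-3,0,0,0,-8,-14,-5,0,0,0,-8,-14,-5,0,0,0,-8,-14,-5,0,0,0,-5,-10,-5,0,0]';python3 -c "from h import *
togo([.5351,.1536,.3],rot(23.6))
s=snap('wrist','w13.png')"
```

```text
clock: 15.82
tool_pos: [0.4381, -0.2351, 0.322]
eef_rot: [0.593, 0.761, -0.208, -0.163]
contact_force: [0.2, 0.3, -1.4]
opening: 0.22
clock: 16.23
tool_pos: [0.4246, -0.237, 0.3983]
eef_rot: [0.612, 0.787, -0.054, -0.046]
contact_force: [0.1, -0.9, -1.0]
opening: 0.224
clock 16.23 pos [ 0.4246 -0.237   0.3983] F [ 0.13 -0.93 -1.01] open 0.224 q [ 0.72  0.41 -0.56  1.57  0.27  1.36  0.35]
shift [350.7 215.4  70.6] turn [-8.11 -1.02 -9.32]
```

View pics/w13.png

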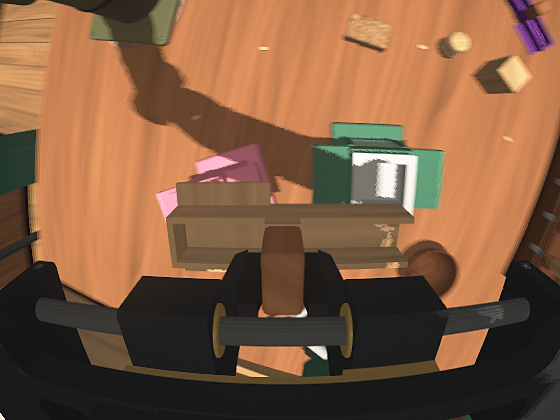

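```bash
python3 -m creep '[20,12,0,-3,-0.3,-1,35,20,0,-3,-0.3,-1,35,20,2,-2,-0.3,-1,35,20,2,0,0,-1,35,20,2,0,0,-1]';python3 -m creep '[35,20,2,0,0,-1,35,20,3,0,0,-1,35,20,5,0,0,-1,30,18,5,0,0,-1,15,9,5,0,0,0]';python3 -c "from h import *
togo([.5351,.1536,.2],rot(23.6))"
```

```text
clock: 16.7
tool_pos: [0.4546, -0.0733, 0.3878]
eef_rot: [0.594, 0.804, -0.015, 0.002]
contact_force: [-0.0, -0.5, -1.6]
opening: 0.225
clock: 17.12
tool_pos: [0.4801, 0.1013, 0.3588]
eef_rot: [0.563, 0.826, -0.027, -0.004]
contact_force: [0.8, 0.3, -0.8]
opening: 0.224
clock 17.12 pos [0.4801 0.1013 0.3588] F [ 0.83  0.29 -0.81] open 0.224 q [ 0.13  0.43 -0.69  1.69  0.31  1.18 -0.27]
shift [ 32.5  77.8 154.5] turn [-2.77  1.33 -2.22]
```

```bash
python3 -m creep '[8,18,10,-0.9,0.5,-0.6,8,18,20,-0.9,0.4,-0.6,8,18,30,-0.9,0.4,-0.6,6,15,35,0,0,-0.4,3,8,30,0,0,0]';python3 -m creep '[0,0,20,0,0,0,0,0,8,0,0,0,0,0,0,0,0,0]';python3 -c "from h import *
togo([.5351,.1536,.0375],rot(23.6))
s=snap('wrist','w14.png')"
```

```text
clock: 17.53
tool_pos: [0.5342, 0.1627, 0.2285]
eef_rot: [0.543, 0.84, -0.008, 0.001]
contact_force: [-0.1, -0.4, -2.3]
opening: 0.222
clock: 17.78
tool_pos: [0.5279, 0.1576, 0.1906]
eef_rot: [0.542, 0.84, -0.019, -0.003]
contact_force: [0.0, -0.2, -2.6]
opening: 0.221
clock 17.78 pos [0.5279 0.1576 0.1906] F [ 0.04 -0.17 -2.58] open 0.221 q [-0.04  0.7  -0.59  1.78  0.5   0.87 -0.45]
shift [ -4.2  10.4 152.9] turn [-2.07  0.91  0.76]
```

View pics/w14.png

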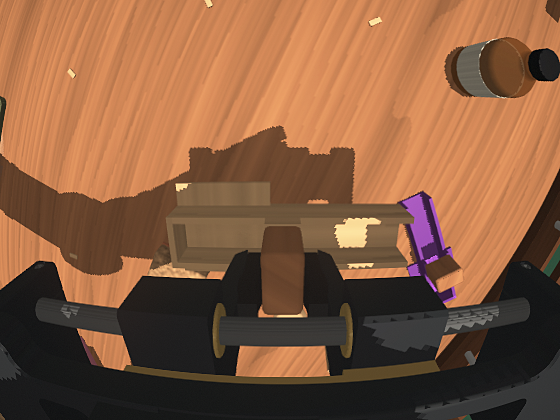

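```bash
python3 -m creep '[-2,4,20,-0.7,0.3,0.3,-2,4,30,-0.7,0.3,0.3,0,2,35,-0.7,0.3,0.2,0,0,30,0,0,0,0,0,12,0,0,0]';python3 -c "from h import *
togo([.5351,.1536,.0375],rot(23.6))"
```

```text
clock: 18.25
tool_pos: [0.5471, 0.1565, 0.0715]
eef_rot: [0.55, 0.835, 0.007, 0.008]
contact_force: [-0.2, -0.1, -2.4]
opening: 0.223
clock 18.25 pos [0.5471 0.1565 0.0715] F [-0.19 -0.13 -2.44] open 0.223 q [-0.1   0.86 -0.45  1.87  0.68  0.56 -0.6 ]
shift [  2.3 -12.9  33.7] turn [ 1.19  0.36 -0.36]
```

```bash
python3 -m creep '[1,-6,6,0.7,0.2,-0.3,1,-5,8,0.5,0.2,0,0,-2,8,0,0,0,0,0,4,0,0,0,0,0,0,0,0,0]';python3 -c "from h import *
togo([.5351,.1536,.0375],rot(23.6))"
```

```text
clock: 18.67
tool_pos: [0.5364, 0.1513, 0.047]
eef_rot: [0.549, 0.836, -0.0, 0.002]
contact_force: [0.2, 0.0, -2.3]
opening: 0.223
clock 18.67 pos [0.5364 0.1513 0.047 ] F [ 0.24  0.05 -2.26] open 0.223 q [-0.11  0.89 -0.42  1.89  0.7   0.51 -0.62]
shift [ 2.6 -0.3  9.5] turn [ 0.08  0.16 -0.19]
```

```bash
python3 -m creep '[1,0,4,0,0,0,1,0,3,0,0.1,-0.1,0,0,0,0,0,0]';python3 -m creep '[0,0,2,0,0,0,0,0,0.7,0,0,0,0,0,0,0,0,0]';python3 -c "from h import *
togo([.5351,.1536,.0375],rot(23.6))"
```

```text
clock: 18.92
tool_pos: [0.5372, 0.154, 0.0413]
eef_rot: [0.548, 0.836, 0.002, 0.002]
contact_force: [0.4, 0.8, -1.9]
opening: 0.216
clock: 19.17
tool_pos: [0.5378, 0.1546, 0.039]
eef_rot: [0.548, 0.836, 0.003, 0.002]
contact_force: [0.1, -0.1, -2.3]
opening: 0.223
clock 19.17 pos [0.5378 0.1546 0.039 ] F [ 0.1  -0.08 -2.27] open 0.223 q [-0.13  0.9  -0.41  1.89  0.72  0.49 -0.63]
shift [ 0.2 -2.9  1.4] turn [ 0.4   0.06 -0.08]
```

```bash
python3 -m creep '[0,0,1.2,0.4,0,0,0,0,0.8,0,0,0,0,0,0,0,0,0]';python3 -c "from h import *
togo([.5351,.1536,.0375],rot(23.6))"
```

```text
clock: 19.42
tool_pos: [0.5381, 0.1546, 0.0377]
eef_rot: [0.548, 0.836, -0.0, 0.001]
contact_force: [-0.3, 0.0, -2.2]
opening: 0.218
clock 19.42 pos [0.5381 0.1546 0.0377] F [-0.3   0.04 -2.21] open 0.218 q [-0.12  0.91 -0.41  1.88  0.71  0.5  -0.62]
shift [ 0.3 -3.1  0.2] turn [-0.01  0.09 -0.08]
```

```bash
python3 -m creep '[0,0,1,0,0,0,0,0,0.5,0,0,0,0,0,0,0,0,0]';python3 -m creep '[0,0,0.8,0,0,0,0,0,0,0,0,0]'
```

```text
clock: 19.67
tool_pos: [0.5383, 0.1546, 0.0377]
eef_rot: [0.548, 0.836, -0.0, 0.001]
contact_force: [0.1, -0.2, -2.1]
opening: 0.218
clock: 19.83
tool_pos: [0.5384, 0.1546, 0.0377]
eef_rot: [0.548, 0.836, -0.0, 0.002]
contact_force: [-0.4, -0.7, -1.5]
opening: 0.223
```

```bash
python3 -m creep '[0,0,0,0,0,0,0,0,0,0,0,0,0,0,0,0,0,0,0,0,0,0,0,0,0,0,0,0,0,0]' 60;python3 -m creep '[0,0,0,0,0,0,0,0,0,0,0,0,0,0,0,0,0,0]';python3 -c "from h import *
togo([.5351,.1536,.25],rot(23.6));snap('wrist','w15.png')"
```

```text
clock: 20.25
tool_pos: [0.5393, 0.1551, 0.0374]
eef_rot: [0.548, 0.836, 0.001, 0.002]
contact_force: [-0.2, 0.6, -0.4]
opening: 0.575
clock: 20.5
tool_pos: [0.5394, 0.1552, 0.0372]
eef_rot: [0.548, 0.836, 0.001, 0.002]
contact_force: [1.0, -0.0, -0.2]
opening: 0.683
clock 20.5 pos [0.5394 0.1552 0.0372] F [ 0.98 -0.01 -0.21] open 0.683 q [-0.13  0.91 -0.41  1.88  0.71  0.5  -0.62]
shift [-2.000e-01 -4.000e+00 -2.128e+02] turn [ 0.16  0.12 -0.11]
```

View pics/w15.png

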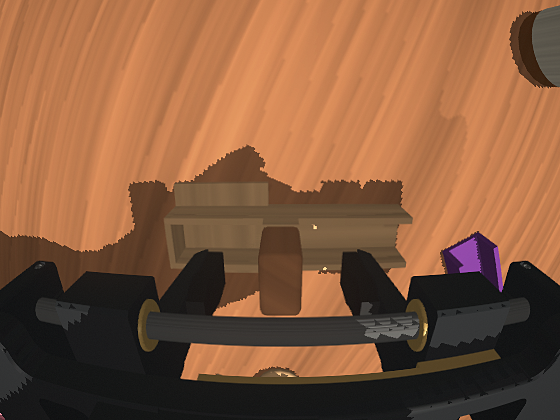

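Released and clear. Retreat straight up, then check.

```bash
python3 -m creep '[0,0,-10,0,0,0,0,0,-25,0,0,0,0,0,-35,0,0,0,0,0,-35,0,0,0,0,0,-35,0,0,0]';python3 -m creep '[0,0,-30,0,0,0,0,0,-30,0,0,0,0,0,-15,0,0,0,0,0,0,0,0,0,0,0,0,0,0,0]';python3 -c "from h import *
s=snap('wrist');t=snap('side');u=snap('scene');g=lambda a:cv2.resize(a[:,:,::-1],(260,400),interpolation=cv2.INTER_CUBIC)
cv2.imwrite('pics/f1.png',np.hstack([g(s['color'][120:230,220:360]),g(t['color'][140:220,295:355]),g(u['color'][160:250,175:235])]))
cv2.imwrite('pics/f2.png',u['color'][:,:,::-1]);cv2.imwrite('pics/f3.png',t['color'][:,:,::-1])
print(get_state()['tool_pos'],get_state()['contact_force'])"
```

```text
clock: 20.97
tool_pos: [0.5335, 0.1533, 0.1772]
eef_rot: [0.547, 0.837, -0.007, -0.003]
contact_force: [0.3, 0.2, -0.3]
opening: 0.683
clock: 21.38
tool_pos: [0.5362, 0.1561, 0.2675]
eef_rot: [0.547, 0.837, 0.0, 0.001]
contact_force: [-1.2, -0.1, -0.2]
opening: 0.677
[0.53534784 0.155543   0.26540474] [ 0.41288987 -0.72532463  0.05507598]
```

View pics/f1.png

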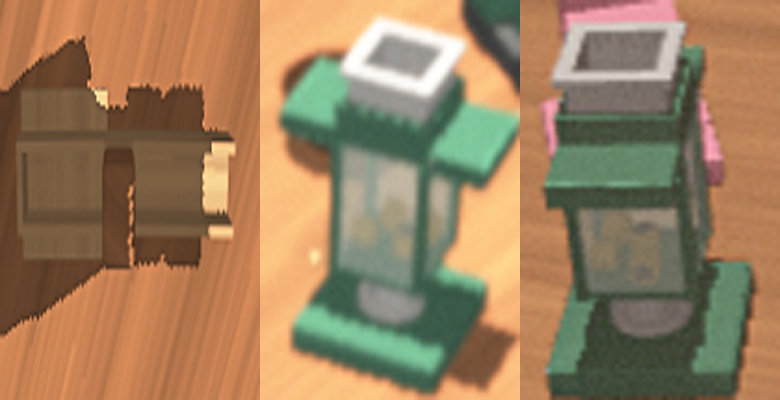

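View pics/f2.png

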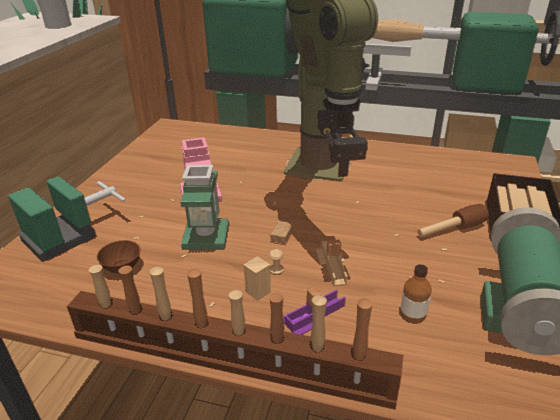

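View pics/f3.png

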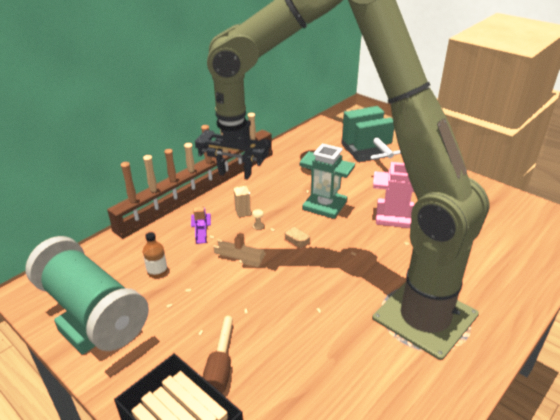

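The chute stands flat and empty at scene (333,262). The ferrules show in the magazine at scene (203,215), the neck is back up, and the bystanders look unmoved. I'm handing in.

```bash
python3 -c "from h import *
print(finish_job())"
```

```text
the job is handed in; nothing more can be done
None
```

I loaded the ferrules into the green dispenser, set the empty chute back flat on the bench where it started, and handed the job in at about 21.5 s. No verdict came back.

**What I did:** I gripped the pale chute by its handle and touched the near rim with the nose at a 5° tilt. I pressed the neck down about 8–9 mm and kept it down while tilting. The ferrules began sliding at about 25° and were all out at about 30°, so the 35–40° you gave for emptying was not needed. Then I lifted off, put the chute down and backed away upward.

**Contact force:** estimated from the wrist reading, the press stayed at roughly 4–7 N, under the 12 N limit. The reading is noisy by about 1 N, and towards the end of the tilt it also showed 2–3 N sideways. I take that to be the nose pushing on the rim.

**Last checks:**
- **Chute:** the wrist picture shows the channel empty, and the chute standing flat and released.
- **Dispenser:** the neck is back up.
- **Ferrules:** four brass shapes show through the glass in the scene view. In the side view only three were clear, with a possible fourth behind the side pane.
- **Bystanders:** they look unmoved in the pictures; I did not re-measure them.

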